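Strip a stub shaft and lay its parts in the fitted service tray

ROBOT

A 7-joint arm with a two-finger parallel gripper is mounted at the origin on a cart in front of the work surface, level with it; the furniture and walls round the work are solid. World frame = base frame: x ahead of the robot, y to its left, z up, the work surface at z = 0. Lengths are in mm, angles in rad, forces in N, time in s.
With the tool pointing down it reaches from about 400 to 875 mm from the base axis. Payload 4.4 kg.
Tool frame: the origin (TCP) lies midway between the tips of the shut fingers; the grasp point (between the pads) lies ctrl.grip_depth behind it (ctrl.grip_depth is the distance from the TCP to the grasp point, in mm); z points along the fingers, y is the line along which they close (so a half turn about z gives the same grasp; the last joint's range is limited). The gripper opens to 85 mm and grips with 20 to 120 N. Pads are 22 mm wide; open, the fingers measure 114 mm over their backs; the gripper's body (76 mm by 85 mm) begins 54 mm behind the grasp point. The pads swing forward as they close: fully open they stand 13 mm farther back than shut.
Start: joints at [1.154, 0.628, 0.038, 1.517, -0.027, 0.996, -0.02], TCP at [223.401, -610.418, 197.813] pointing down, gripper open.
Joint ranges: [-3.06, 3.06], [-0.37, 2.12], [-1.25, 1.32], [0.18, 2.47], [-1.1, 4.24], [0.23, 1.98], [-2.94, 2.94]. Speed limits (rad/s): [2.57, 2.57, 3.14, 3.14, 3.14, 3.14, 3.14].

INTERFACE

Orientations are given as [roll, pitch, yaw] about the fixed x, y, z axes, in that order (R = Rz(yaw) Ry(pitch) Rx(roll)).
In Python, from cell import ctrl gives the robot as it stands.
- The arm moves only by the tool carry_out, never from a script. Its argument "deltas" is one flat list of numbers, 7 for each row, row after row: the turn, a rotation vector about the tool's x, y, z in degrees, then the shift along the tool's x, y, z in m, then the closure, from -1 (fully open) to 1 (shut). In form: [wx, wy, wz, dx, dy, dz, claw, wx, wy, wz, dx, dy, dz, claw, ...]. A call has 1 to 12 rows; each row shifts and turns the commanded pose from where the row before left it, along the tool's axes as they then stand; what a row does not reach is not made up. A row lasts 1/8 s, in which the tool goes at most 62.5 mm and 10.7 degrees, less where a joint would pass 70% of its speed; a pose out of reach is approached as far as the arm can. A call with a gripper value outside its range is refused whole. The fingers move at their own pace and stop on an object; the grip force is fixed at half the most. Time passes only in rows, so rows that do not move let the fingers close. It gives the time, the measured TCP pose, the force, the opening and the grip force at its end, in the units of the state.
- ctrl.read_state(): the state, without advancing time (a new reading comes with each control period).
- ctrl.get_image(name): name is "scene" or "top" or "wrist"; returns the picture (400x640x3 uint8, red, green, blue); there is no depth.
- ctrl.calibration(name): a dict with "mtx" (3x3 intrinsics, pixels), "R" (3x3) and "t" (3): a world point X has camera coordinates R X + t. Camera axes: x right, y down, z forward; pixel columns grow to the right and rows downward; lengths in mm; the calibration is good to about 2 mm. A picture is of the moment at which its call begins: read the wrist's pose just before it. calibration takes no time and is no camera call; for the wrist camera it gives the pose at the moment of the call.
- ctrl.finish_job(): hands the job in; it is judged then, once.
The state is a dict: "clock": time; "qpos": joint angles; "qd": joint speeds; "tau": joint torques, N m; "eef_pos": TCP position; "tool_rot": TCP orientation; "force": force on the tool from outside, world axes, zero at the start; "torque": the same for the moment, N m; "width": finger opening in mm; "gripper_force": force on a finger pad.
Only numpy, scipy, OpenCV 4.12 (cv2) and the standard library are available. Lean on these libraries where they do the work, as an engineer would, in place of code of your own. Each camera call takes 0.05 s, during which the arm holds its last target. There are 200 camera calls.

TASK

The stub shaft stands in its flange with the clamp collar, pinion, ball bearing and gear still stacked on it; the collar is already slackened. Strip the shaft for cleaning: working from the top, take off one part at a time and lay it straight in the orange-ringed recess of the service tray that was made for its diameter, flat on the recess floor, and let go before fetching the next. Do not knock over the white dropper bottle.

Things in the scene. Friction and masses are not known exactly. Their poses are not given: they have to be found in the camera images.
- gear: blackened steel spur gear, 60 mm in diameter, 12 mm thick, 16 mm bore, about 180 g. Origin: centre of its underside; z up along the bore. Starts flat on the stub shaft, lowest of the stack, its underside 18 mm above the bench.
- bearing: sealed ball bearing, bright steel rings with black seals, 50 mm in diameter, 14 mm thick, 16 mm bore, about 140 g. Origin: centre of its underside; z up along the bore. Starts flat on the stub shaft, second from below, on the gear, its underside 30 mm above the bench.
- pinion: brass pinion (thick small spur gear), 40 mm in diameter, 16 mm thick, 16 mm bore, about 100 g. Origin: centre of its underside; z up along the bore. Starts flat on the stub shaft, third from below, on the bearing, its underside 44 mm above the bench.
- collar: knurled aluminium clamp collar, slack, 30 mm in diameter, 12 mm thick, 16 mm bore, about 40 g. Origin: centre of its underside; z up along the bore. Starts flat on the stub shaft, on top, on the pinion, its underside 60 mm above the bench.
- seat_60: widest of the four fixed inserts of the service tray: grey 82 mm square plate with a low round orange ring. Recess inside the ring 68 mm wide at its floor, flaring to about 74 mm at the rim, made for the 60 mm gear. Origin: centre of the underside, 4 mm above the bench, z up; recess centred on it, floor 3 mm and rim 8 mm above the origin. The part seated in it stands 7 mm above the rim.
- seat_50: second widest of the four fixed inserts of the service tray: grey 82 mm square plate with a low round orange ring. Recess inside the ring 58 mm wide at its floor, flaring to about 64 mm at the rim, made for the 50 mm bearing. Origin: centre of the underside, 4 mm above the bench, z up; recess centred on it, floor 3 mm and rim 8 mm above the origin. The part seated in it stands 9 mm above the rim.
- seat_40: third widest of the four fixed inserts of the service tray: grey 82 mm square plate with a low round orange ring. Recess inside the ring 48 mm wide at its floor, flaring to about 54 mm at the rim, made for the 40 mm pinion. Origin: centre of the underside, 4 mm above the bench, z up; recess centred on it, floor 3 mm and rim 8 mm above the origin. The part seated in it stands 11 mm above the rim.
- seat_30: narrowest of the four fixed inserts of the service tray: grey 82 mm square plate with a low round orange ring. Recess inside the ring 38 mm wide at its floor, flaring to about 44 mm at the rim, made for the 30 mm collar. Origin: centre of the underside, 4 mm above the bench, z up; recess centred on it, floor 3 mm and rim 8 mm above the origin. The part seated in it stands 7 mm above the rim.
- stub_shaft: fixed: round grey cast flange, 78 mm wide, with an upright steel shaft 12 mm thick whose top is 79 mm above the bench; a 24 mm shoulder at 18 mm carries the lowest part. A part is free once its underside is above 79 mm. Each part is 10 mm wider than the one on it. Origin: centre of the flange's underside, z up along the shaft.
- oil_bottle: white plastic dropper bottle, 33 mm wide, 113 mm tall, standing loose on the bench by the vice; it must stay standing. Origin: centre of its underside; z up.
Things that resemble listed ones, but are neither listed nor needed, are in the scene too. What is meant by the pinion is not pink, and is the larger of those in its own colour.

How it is judged (in metres and radians):
On the way, in this order (a step that is already met when the one before it is completed fails the run):
1. the collar lies in its own recess (horizontal distance between collar and seat_30 below 0.008 m and z of collar in the frame of seat_30 below 0.0055 m), for 0.2 s.
2. the pinion lies in its own recess (horizontal distance between pinion and seat_40 below 0.008 m and z of pinion in the frame of seat_40 below 0.0055 m), for 0.2 s.
3. the bearing lies in its own recess (horizontal distance between bearing and seat_50 below 0.008 m and z of bearing in the frame of seat_50 below 0.0055 m), for 0.2 s.
4. the gear lies in its own recess (horizontal distance between gear and seat_60 below 0.008 m and z of gear in the frame of seat_60 below 0.0055 m), for 0.2 s.
At the end, for the whole second after the job is handed in: each of the four parts lies in the insert of its own size, within 8 mm of its centre, flat within 0.08 rad, its underside less than 5.5 mm above the insert's origin (on the recess floor, not on the rim), at rest (all of step 1 and all of step 2 and all of step 3 and all of step 4 and angle between each of gear, bearing, pinion, collar's own z axis and vertical below 0.08 rad and linear speed of each of gear, bearing, pinion, collar below 0.02 m/s); the robot touches nothing.
It fails at once if the dropper bottle is knocked over (angle between oil_bottle's own z axis and vertical above 0.5 rad).
It also fails if it takes over 99 s, if anything falls off the work surface, if the arm or the gripper's body presses on something with over 40 N, if the wrist force passes 120 N, or if a joint passes its speed limit or range.

## Working session

There is one attempt and no reset: what is moved stays moved. The work goes in short steps, Python scripts to look and compute and a tool call to move; the robot and the scene stay as the last step left them, time stands still between calls to the robot, and variables do not carry over. Pictures are saved under pics/ and viewed, at most 14 in all, crops included, and the job is handed in when it is done.

Besides the shell and the picture viewer there is one more tool, called as name(argument=value, ...), one argument or row to a line, values as JSON. carry_out: Moves the arm, as the interface text tells. Its arguments: {"type":"object","properties":{"deltas":{"type":"array"}},"required":["deltas"]}

```bash
mkdir -p pics; ls; python3 - <<'E'
from cell import ctrl
import cv2,numpy as np
for n in("top","scene"):
    im=ctrl.get_image(n); cv2.imwrite(f"pics/{n}0.png",im[:,:,::-1])
    c=ctrl.calibration(n); print(n,c)
s=ctrl.read_state(); print(s); print(ctrl.grip_depth)
E
```

```text
pics
top {'mtx': array([[449.44804959,   0.        , 315.65492811],
       [  0.        , 449.44804959, 203.96425986],
       [  0.        ,   0.        ,   1.        ]]), 'R': array([[-2.02767080e-02, -9.99781039e-01, -5.16999669e-03],
       [-9.77296309e-01,  2.09109868e-02, -2.10842725e-01],
       [ 2.10904669e-01,  7.77422315e-04, -9.77506326e-01]]), 't': array([-162.59299724,  527.0294843 ,  946.70678232])}
scene {'mtx': array([[372.02604083,   0.        , 315.36891969],
       [  0.        , 372.02604083, 198.7534728 ],
       [  0.        ,   0.        ,   1.        ]]), 'R': array([[-0.84590155, -0.53322178, -0.01118482],
       [-0.32417442,  0.530696  , -0.7831173 ],
       [ 0.42351094, -0.65881431, -0.62177343]]), 't': array([341.33967806, 282.71173388, 564.7977699 ])}
{'clock': 0.1, 'qpos': array([ 1.15420778,  0.62928121,  0.03846905,  1.51830336, -0.02695232,
        0.99628375, -0.01999955]), 'qd': array([ 2.92302183e-04, -1.29475238e-03,  1.50740849e-05, -2.25022224e-03,
        6.01496302e-04, -2.36973063e-03, -1.53876831e-03]), 'tau': array([ 1.73385299e-03, -5.64538729e+01,  1.23007927e+00, -1.93973440e+01,
        1.13205469e-02,  5.41084155e-03,  3.29111884e-06]), 'eef_pos': array([ 223.14546671, -609.8198754 ,  196.95237175]), 'tool_rot': array([-3.13983680e+00,  7.42316912e-05,  3.50794561e-01]), 'force': array([-0.9377678 ,  0.17697014, -0.02054027]), 'torque': array([ 0.01077992, -0.03087743,  0.01681482]), 'gripper_force': 0.0, 'width': 85.26162418276914}
18.700000000000003
```

View pics/top0.png

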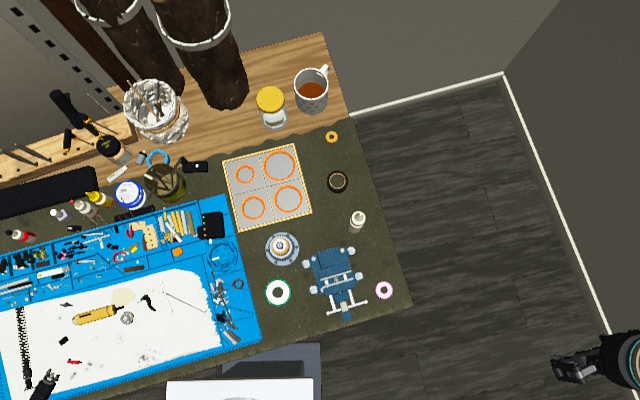

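View pics/scene0.png

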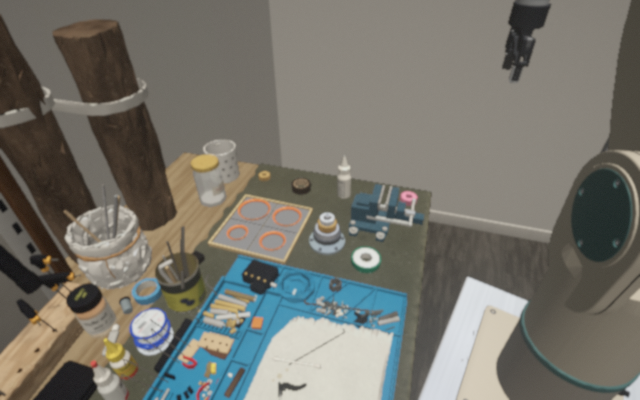

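The top view shows the stack at about (282,248), the four orange rings at (245,174), (279,165), (253,208) and (288,197), the bottle at (357,222) and the vice at (333,280). There are two yellow brass-coloured candidates for the pinion: the small ring at (331,137), and the band in the stack at (282,248). The pink ring at (384,290) is excluded. I'll measure next and enlarge the area to check.

```bash
cat > h.py <<'E'
from cell import ctrl
import cv2,numpy as np
def ray(n,uv,z,c=None):
    c=c or ctrl.calibration(n); K,R,t=c["mtx"],c["R"],c["t"]
    d=R.T@np.linalg.solve(K,[uv[0],uv[1],1.]); o=-R.T@t
    return o+d*(z-o[2])/d[2]
def proj(n,X,c=None):
    c=c or ctrl.calibration(n); p=c["mtx"]@(c["R"]@np.array(X,float)+c["t"]); return p[:2]/p[2]
def rings(n,im,z,c=None,amin=80):
    hsv=cv2.cvtColor(im,cv2.COLOR_RGB2HSV)
    m=cv2.inRange(hsv,(5,130,150),(18,255,255))
    cs,_=cv2.findContours(m,cv2.RETR_EXTERNAL,cv2.CHAIN_APPROX_NONE); out=[]
    for k in cs:
        if len(k)<30: continue
        P=np.array([ray(n,p,z,c)[:2] for p in k[:,0]],np.float32)
        (x,y),r=cv2.minEnclosingCircle(P); e=cv2.fitEllipse(P)
        out.append((k[:,0].mean(0).round(),np.round(e[0],1),np.round(e[1],1)))
    return out
E
python3 - <<'E'
from h import *
for n in("top","scene"):
    im=cv2.imread(f"pics/{n}0.png")[:,:,::-1].copy()
    print(n)
    for r in rings(n,im,12): print(*r)
im=cv2.imread("pics/top0.png")
a=cv2.resize(im[120:310,215:405],(570,570),interpolation=cv2.INTER_CUBIC); cv2.imwrite("pics/crop1.png",a)
b=cv2.imread("pics/scene0.png")[160:280,250:430]
cv2.imwrite("pics/crop2.png",cv2.resize(b,(720,480),interpolation=cv2.INTER_CUBIC))
for z,uv in((79,(282,243)),(0,(357,232)),): print(z,uv,ray("top",uv,z).round())
E
```

```text
top
[252. 207.] [528.  -26.6] [53.6 55.3]
[288. 198.] [ 547.8 -108.5] [63.4 64.8]
[129. 177.] [607.3 270.1] [ 8.4 62.7]
[105. 175.] [613.7 323.4] [31.2 55.8]
[244. 174.] [609.5  -6.6] [44.5 45.3]
[103. 165.] [638.1 329.7] [ 8.8 44.6]
[136. 167.] [634.1 250.4] [24.3 53.3]
[ 64. 159.] [656.4 425. ] [ 4.1 37.7]
[201. 158.] [651.4  97.5] [ 5.4 33.1]
[159. 159.] [651.2 199.1] [18.9 26.7]
[279. 165.] [629.  -88.5] [72.1 72.5]
[176. 153.] [665.6 159.5] [14.9 43.8]
[255. 143.] [686.3 -30.8] [ 6.7 36.1]
[225. 121.] [742.   49.1] [ 26.8 219.5]
[258. 130.] [722.3 -32.8] [ 72.5 422.4]
[168. 120.] [797.  236.7] [137.9 170.6]
[194. 101.] [798.4 121.5] [10.2 54.2]
[249.  99.] [800.6 -17.3] [13.3 35.6]
[335.  99.] [ 794.5 -228. ] [24.7 50.4]
[333.  82.] [ 838.2 -223.3] [23.7 37.7]
[187.  78.] [861.3 140.4] [29.8 50.1]
[268.  57.] [910.1 -59.1] [ 11.3 136.6]
[294.  66.] [ 885.3 -125.8] [ 80.9 203.3]
[281.  44.] [946.7 -96. ] [ 12. 234.]
sceneTraceback (most recent call last):
  File "<stdin>", line 5, in <module>
  File "h.py", line 15, in rings
    P=np.array([ray(n,p,z,c)[:2] for p in k[:,0]],np.float32)
                ~~~^^^^^^^^^
  File "h.py", line 4, in ray
    c=c or ctrl.calibration(n); K,R,t=c["mtx"],c["R"],c["t"]
           ~~~~~~~~~~~~~~~~^^^
ValueError: time passes only in moves, steps and waits
```

```bash
python3 - <<'E'
s=open('h.py').read()
s=s.replace("c=c or ctrl.calibration(n);","c=c or cal(n);").replace("def ray","_C={}\ndef cal(n):\n    if n not in _C: _C[n]=ctrl.calibration(n)\n    return _C[n]\ndef ray",1)
open('h.py','w').write(s)
E
python3 - <<'E'
from h import *
im=cv2.imread("pics/scene0.png")[:,:,::-1].copy()
for r in rings("scene",im,12):
    if 480<r[1][0]<680: print(*r)
im=cv2.imread("pics/top0.png")
a=cv2.resize(im[120:310,215:405],(570,570),interpolation=cv2.INTER_CUBIC); cv2.imwrite("pics/crop1.png",a)
b=cv2.imread("pics/scene0.png")[160:280,250:430]
cv2.imwrite("pics/crop2.png",cv2.resize(b,(720,480),interpolation=cv2.INTER_CUBIC))
for z,uv in((79,(282,243)),(0,(357,232)),): print(z,uv,ray("top",uv,z).round())
E
```

```text
[270. 235.] [530.  -25.4] [45.3 50.6]
[236. 228.] [610.7  -4.8] [36.6 40.1]
[286. 210.] [544.9 -99.2] [63.4 75.5]
[260. 201.] [ 629.8 -108.3] [26.2 47.8]
79 (282, 243) [ 435. -100.   79.]
0 (357, 232) [ 467. -268.    0.]
```

View pics/crop1.png

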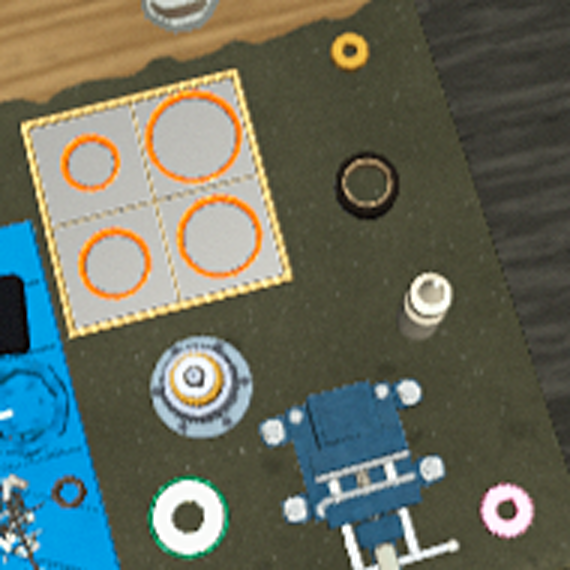

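View pics/crop2.png

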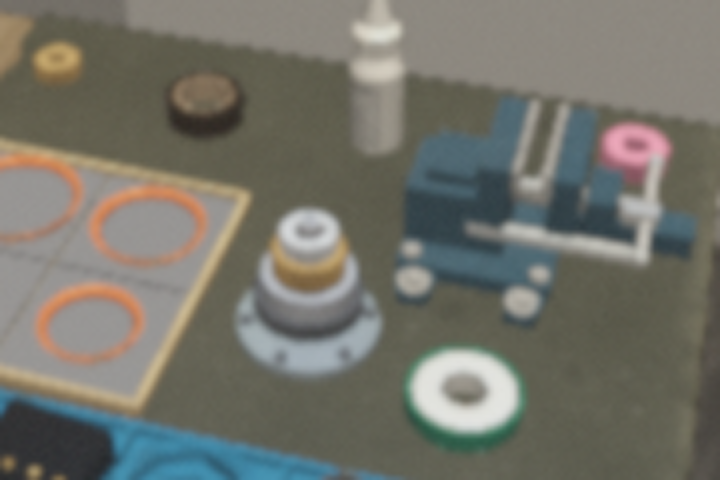

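The crops show the stack in the top crop at (195,376): white collar, then brass pinion, then bearing. The other brass ring, at (350,50) in the top crop, is a smaller loose one, so the brass part in the stack is the pinion. The ring centres agree between the two views. Next I'll hover over the stack with yaw about 0.

carry_out(
  deltas=[0, 0, 10, 0, 0, -0.02, -1, 0, 0, 10, 0, 0, -0.02, -1, 0, 0, 0, 0.021, -0.05, 0, -1, 0, 0, 0, 0.021, -0.05, 0, -1, 0, 0, 0, 0.021, -0.05, 0, -1, 0, 0, 0, 0.021, -0.05, 0, -1, 0, 0, 0, 0.021, -0.05, 0, -1, 0, 0, 0, 0.021, -0.05, 0, -1, 0, 0, 0, 0.021, -0.05, 0, -1, 0, 0, 0, 0.021, -0.05, 0, -1, 0, 0, 0, 0.021, -0.05, 0, -1, 0, 0, 0, 0.021, -0.05, 0, -1],
)

```text
clock: 1.6
eef_pos: [432.9, -108.4, 237.8]
tool_rot: [3.142, -0.0, 0.002]
force: [1.1, -0.4, -0.1]
width: 85.3
gripper_force: 0.0
```

```bash
python3 - <<'E'
from h import *
c=ctrl.calibration("wrist"); im=ctrl.get_image("wrist"); cv2.imwrite("pics/w1.png",im[:,:,::-1])
np.savez("w1.npz",**c)
t=ctrl.get_image("top"); cv2.imwrite("pics/top1.png",t[:,:,::-1])
print(ctrl.read_state()["eef_pos"], proj("wrist",(435,-100,79),c), -c["R"].T@c["t"])
E
```

```text
[ 434.69078963 -103.64048392  237.71023006] [307.38620113 168.56569242] [ 513.30288715 -108.20752358  412.92303616]
```

View pics/w1.png

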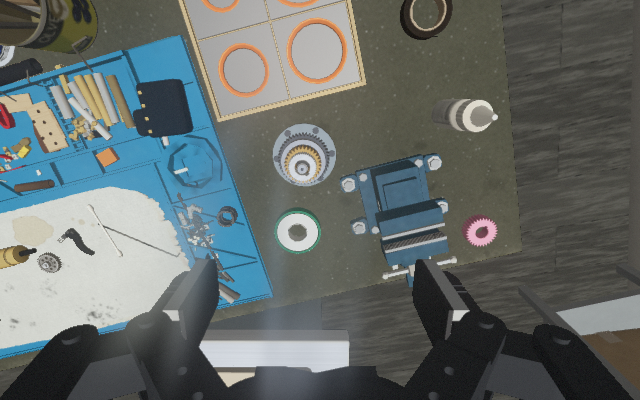

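The wrist view shows the stack with the collar at about (302,168), the gear teeth at about (304,150), the vice at (405,205) and the green-white ring at (298,231). Now I'll localise the axis from the collar and brass outlines.

```bash
python3 - <<'E'
from h import *
c=dict(np.load("w1.npz"))
im=cv2.imread("pics/w1.png")
x0,y0=262,115
cr=cv2.resize(im[y0:y0+80,x0:x0+84],None,fx=7,fy=7,interpolation=cv2.INTER_CUBIC)
# overlay hypothesised circles from brass fit
hsv=cv2.cvtColor(im,cv2.COLOR_BGR2HSV)
def fit(view,im,hsv,box,z,c):
    m=cv2.inRange(hsv,(12,90,60),(30,255,255)); k=np.zeros_like(m); a,b,w,h=box; k[b:b+h,a:a+w]=m[b:b+h,a:a+w]
    cs,_=cv2.findContours(k,cv2.RETR_EXTERNAL,cv2.CHAIN_APPROX_NONE)
    q=np.vstack(cs)[:,0]; hull=cv2.convexHull(q)[:,0]
    P=np.array([ray(view,p,z,c)[:2] for p in hull],np.float32)
    print(view,z,"x",P[:,0].min(),P[:,0].max(),"y",P[:,1].min(),P[:,1].max(),"mid y",(P[:,1].min()+P[:,1].max())/2,"x from near edge",P[:,0].min()+20,P[:,0].max()-20)
fit("wrist",im,hsv,(x0,y0,84,80),60,c)
t=cv2.imread("pics/top0.png"); fit("top",t,cv2.cvtColor(t,cv2.COLOR_BGR2HSV),(262,228,40,40),60,None)
for z,r,col in((72,15,(255,0,255)),(60,20,(0,255,0)),(79,6,(0,0,255)),(30,30,(255,255,0))):
    p=[(np.array(proj("wrist",(435+r*np.cos(a),-100+r*np.sin(a),z),c))+.5-(x0,y0))*7 for a in np.linspace(0,6.283,40)]
    cv2.polylines(cr,[np.int32(p)],True,col,1)
cv2.imwrite("pics/c3.png",cr)
E
```

```text
wrist 60 x 417.8917 454.7434 y -113.01015 -75.65379 mid y -94.33197 x from near edge 437.8917 434.7434
top 60 x 394.21188 448.2759 y -132.92029 -61.304157 mid y -97.11222 x from near edge 414.21188 428.2759
```

View pics/c3.png

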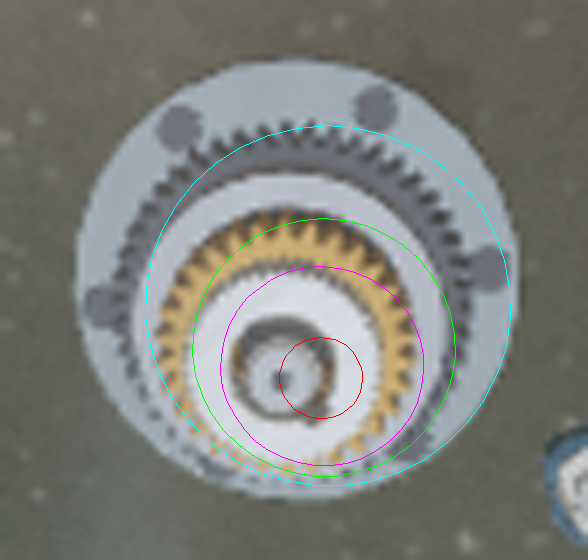

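The overlay shows the guess is off by about 5.5 mm in y, with the true axis near (435,-94.5). The fit on the settled arm will decide.

carry_out(
  deltas=[0, 0, 0, 0, -0.01, 0, -1, 0, 0, 0, 0, 0, 0, -1, 0, 0, 0, 0, 0, 0, -1, 0, 0, 0, 0, 0, 0, -1],
)

```text
clock: 2.2
eef_pos: [432.3, -101.0, 237.8]
tool_rot: [3.141, -0.0, -0.0]
force: [0.1, 0.2, 0.2]
width: 85.3
gripper_force: 0.0
```

```bash
cat >> h.py <<'E'
def brass(c,im,z,R,box=None):
    hsv=cv2.cvtColor(im,cv2.COLOR_RGB2HSV); m=cv2.inRange(hsv,(12,90,60),(30,255,255))
    u,v=np.int32(proj("wrist",(435,-95,60),c)); k=np.zeros_like(m); k[v-45:v+45,u-45:u+45]=m[v-45:v+45,u-45:u+45]
    q=np.vstack(cv2.findContours(k,cv2.RETR_EXTERNAL,cv2.CHAIN_APPROX_NONE)[0])[:,0]
    P=np.array([ray("wrist",p,z,c)[:2] for p in cv2.convexHull(q)[:,0]])
    return P.min(0),P.max(0)
E
python3 - <<'E'
from h import *
c=ctrl.calibration("wrist"); im=ctrl.get_image("wrist"); cv2.imwrite("pics/w2.png",im[:,:,::-1]); np.savez("w2.npz",**c)
print(ctrl.read_state()["eef_pos"],ctrl.read_state()["tool_rot"])
a,b=brass(c,im,60,20); print("brass",a,b,(a+b)/2)
for r in rings("wrist",im,12,c):
    if 480<r[1][0]<680: print(*r)
g=cv2.GaussianBlur(cv2.cvtColor(im,cv2.COLOR_RGB2GRAY),(3,3),0)
x0,y0=262,105
cr=cv2.resize(im[y0:y0+80,x0:x0+84,::-1],None,fx=7,fy=7,interpolation=cv2.INTER_CUBIC)
for z,r,col in((72,15,(255,0,255)),(60,20,(0,255,0)),(79,6,(0,0,255)),(44,25,(255,255,0))):
    p=[(np.array(proj("wrist",(435+r*np.cos(a),-94.5+r*np.sin(a),z),c))+.5-(x0,y0))*7 for a in np.linspace(0,6.283,40)]
    cv2.polylines(cr,[np.int32(p)],True,col,1)
cv2.imwrite("pics/c4.png",cr)
E
```

```text
[ 432.33861298 -100.82599222  237.84189594] [ 3.14141380e+00 -2.28055494e-05  1.38981049e-04]
brass [ 417.2926939  -113.09574995] [455.21072064 -75.73425187] [436.25170727 -94.41500091]
[248.  69.] [531.1 -27.4] [53.9 54.4]
[323.  50.] [ 550.8 -108.9] [63.9 64.5]
[304.   2.] [598.6 -89.1] [ 6.7 33.2]
[227.   6.] [601.9  -8.1] [22.5 34.2]
```

View pics/c4.png

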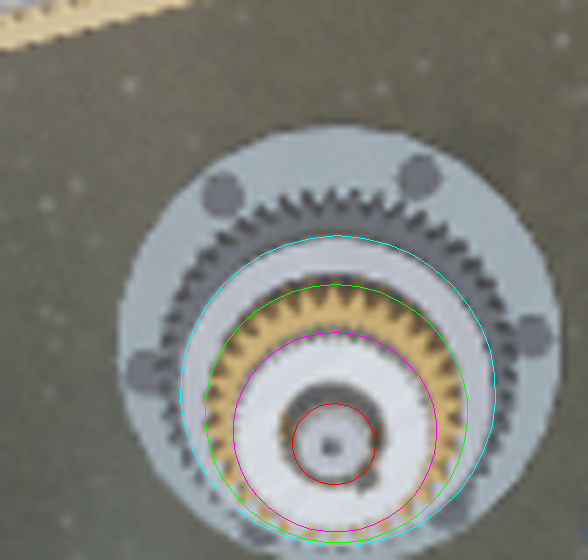

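The circles fit well, putting the axis at about (434.8,-94.2). Descending to the collar.

carry_out(
  deltas=[0, 0, 0, 0.0025, -0.0066, 0.03, -1, 0, 0, 0, 0, 0, 0.035, -1, 0, 0, 0, 0, 0, 0.035, -1, 0, 0, 0, 0, 0, 0.035, -1, 0, 0, 0, 0, 0, 0.025, -1, 0, 0, 0, 0, 0, 0.0128, -1, 0, 0, 0, 0, 0, 0, -1, 0, 0, 0, 0, 0, 0, -1, 0, 0, 0, 0, 0, 0, -1],
)

```text
clock: 3.38
eef_pos: [435.8, -93.6, 65.9]
tool_rot: [3.141, -0.002, 0.002]
force: [0.8, -0.5, -0.2]
width: 85.6
gripper_force: 0.0
```

carry_out(
  deltas=[0, 0, 0, 0, 0, 0, 1, 0, 0, 0, 0, 0, 0, 1, 0, 0, 0, 0, 0, 0, 1, 0, 0, 0, 0, 0, 0, 1, 0, 0, 0, 0, 0, 0, 1, 0, 0, 0, 0, 0, 0, 1, 0, 0, 0, 0, 0, 0, 1, 0, 0, 0, 0, 0, 0, 1],
)

```text
clock: 4.38
eef_pos: [435.0, -93.5, 65.0]
tool_rot: [3.142, -0.0, 0.002]
force: [0.6, -0.4, 0.0]
width: 0.0
gripper_force: 0.0
```

```bash
python3 - <<'E'
from h import *
c=ctrl.calibration("wrist"); im=ctrl.get_image("wrist"); sc=ctrl.get_image("scene")
u,v=np.int32(proj("scene",(435,-94,66)))
a=cv2.resize(im,(480,300)); b=cv2.resize(sc[v-30:v+30,u-32:u+32],(320,300),interpolation=cv2.INTER_CUBIC)
cv2.imwrite("pics/g1.png",np.hstack([a,b])[:,:,::-1])
s=ctrl.read_state();print(s["eef_pos"],s["width"],s["gripper_force"],s["force"])
E
```

```text
[435.01390467 -93.45329616  65.00548309] -0.09409176128440006 0.0 [0.1232998  0.50206812 0.52141941]
```

View pics/g1.png

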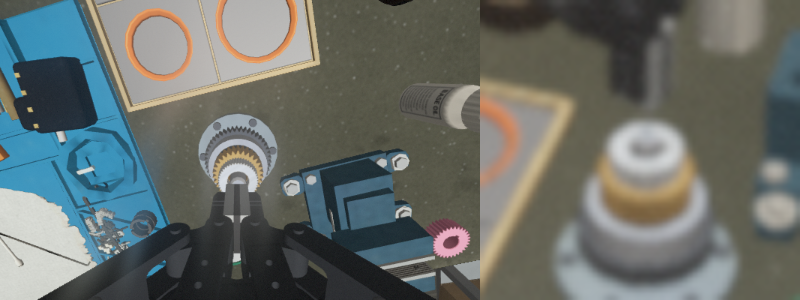

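The grip closed on nothing: the tips are shut at about (237,195) in the left half of the picture and appear above or behind the collar. I'll triangulate the fingertip to find the offset.

```bash
python3 - <<'E'
from h import *
c=ctrl.calibration("wrist"); e=ctrl.read_state()["eef_pos"]
im=ctrl.get_image("wrist"); sc=ctrl.get_image("scene"); tp=ctrl.get_image("top")
print("wrist cam",-c["R"].T@c["t"],"tcp proj",proj("wrist",e,c), proj("scene",e), proj("top",e))
def crop(im,p,h,S):
    u,v=np.int32(p); cr=cv2.resize(im[v-h:v+h,u-h:u+h],(S,S),interpolation=cv2.INTER_CUBIC).copy()
    q=(np.array(p)-(u-h,v-h)+.5)*S/(2*h); cv2.drawMarker(cr,tuple(int(i) for i in q),(255,0,0),cv2.MARKER_CROSS,14,1); print((u-h,v-h),S/(2*h)); return cr
a=crop(im,proj("wrist",e,c),50,400); b=crop(sc,proj("scene",e),25,400)
cv2.imwrite("pics/g2.png",np.hstack([a,b])[:,:,::-1])
E
```

```text
wrist cam [515.45823864 -93.27693953 240.15659266] tcp proj [315.67120911 236.43071771] [326.22035502 218.64937089] [279.54698122 243.72140041]
(np.int32(265), np.int32(186)) 4.0
(np.int32(301), np.int32(193)) 8.0
```

View pics/g2.png

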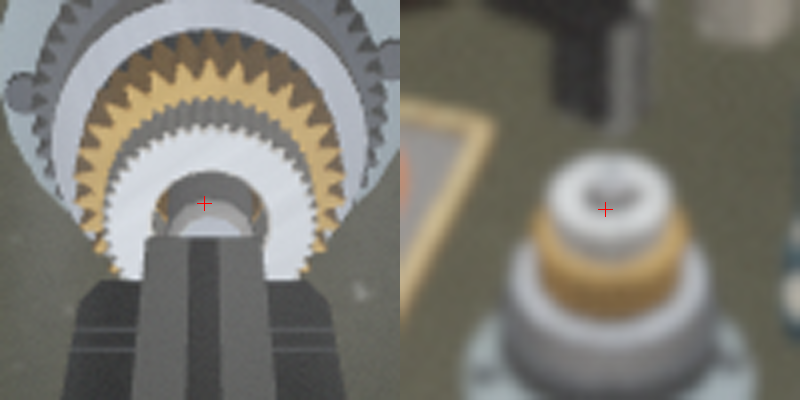

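```bash
python3 - <<'E'
from h import *
c=ctrl.calibration("wrist"); s=cal("scene")
P=lambda c:c["mtx"]@np.c_[c["R"],c["t"]]
for w,q in(((316,245),(326.6,209)),((316,245),(328.5,207)),((316,245),(325,207.5))):
    X=cv2.triangulatePoints(P(c),P(s),np.float64(w),np.float64(q)).ravel(); print(X[:3]/X[3])
for z in (65,75,80,85,90): print(z,ray("wrist",(316,245),z,c).round(1),ray("scene",(326.6,209),z).round(1))
E
```

```text
[438.13401717 -95.61600049  86.91907713]
[437.38746835 -97.58144793  89.97561052]
[440.7148616  -94.94615412  90.66215508]
65 [429.7 -93.7  65. ] [ 450.3 -120.5   65. ]
75 [434.6 -93.6  75. ] [ 444.2 -110.3   75. ]
80 [437.  -93.6  80. ] [ 441.2 -105.1   80. ]
85 [439.5 -93.6  85. ] [ 438.2 -100.    85. ]
90 [441.9 -93.6  90. ] [435.2 -94.9  90. ]
```

Both views put the shut tips well above the reported TCP: about z = 88–100 against 65, and they shut freely above the 79 mm shaft. The stated tool point can't be trusted, so I'll measure the real tip height by gently touching the shaft top with the fingers shut.

carry_out(
  deltas=[0, 0, 0, 0, 0, 0.002, 1, 0, 0, 0, 0, 0, 0.002, 1, 0, 0, 0, 0, 0, 0.002, 1, 0, 0, 0, 0, 0, 0, 1],
)

```text
clock: 5.12
eef_pos: [434.8, -93.4, 58.8]
tool_rot: [-3.142, 0.0, 0.002]
force: [0.5, 0.1, 0.1]
width: -0.2
gripper_force: 0.0
```

carry_out(
  deltas=[0, 0, 0, 0, 0, 0.0015, 1, 0, 0, 0, 0, 0, 0.0015, 1, 0, 0, 0, 0, 0, 0, 1],
)

```text
clock: 5.5
eef_pos: [434.9, -93.4, 55.9]
tool_rot: [-3.142, 0.0, 0.002]
force: [-0.1, -0.3, -0.3]
width: -0.2
gripper_force: 0.0
```

carry_out(
  deltas=[0, 0, 0, 0, 0, 0.0015, 1, 0, 0, 0, 0, 0, 0.0015, 1, 0, 0, 0, 0, 0, 0, 1],
)

```text
clock: 5.88
eef_pos: [434.9, -93.4, 52.9]
tool_rot: [-3.142, 0.0, 0.002]
force: [-0.1, -0.1, 0.2]
width: -0.1
gripper_force: 0.0
```

```bash
python3 - <<'E'
from h import *
c=ctrl.calibration("wrist"); st=ctrl.read_state(); e=st["eef_pos"]; print(e,st["force"],st["qpos"])
im=ctrl.get_image("wrist"); sc=ctrl.get_image("scene")
def crop(im,p,h,S):
    u,v=np.int32(p); return cv2.resize(im[v-h:v+h,u-h:u+h],(S,S),interpolation=cv2.INTER_CUBIC)
cv2.imwrite("pics/g3.png",np.hstack([crop(im,proj("wrist",e,c),50,400),crop(sc,proj("scene",e),25,400)])[:,:,::-1])
E
```

```text
[434.91837067 -93.42457116  52.89266345] [-0.14381966 -0.1471934   0.22700628] [ 0.1459763   0.60302781  0.00363321  2.19992776 -0.00622819  0.33890175
 -1.41422077]
```

View pics/g3.png

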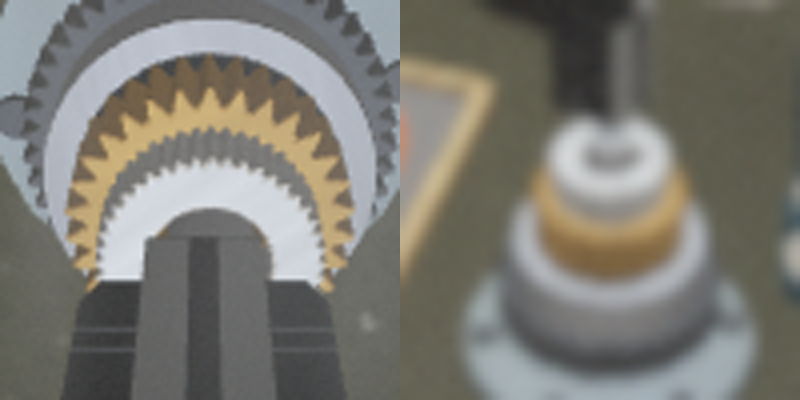

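The left half shows the tip edge over the bore at crop (205,237); the right half shows the tips just above the collar. No contact yet, so I'll continue gently.

carry_out(
  deltas=[0, 0, 0, 0, 0, 0.001, 1, 0, 0, 0, 0, 0, 0.001, 1, 0, 0, 0, 0, 0, 0.001, 1],
)

```text
clock: 6.35
eef_pos: [435.0, -93.4, 50.0]
tool_rot: [-3.142, -0.0, 0.002]
force: [-0.2, -0.2, -0.9]
width: 0.1
gripper_force: 0.0
```

carry_out(
  deltas=[0, 0, 0, 0, 0, 0.001, 1, 0, 0, 0, 0, 0, 0.001, 1, 0, 0, 0, 0, 0, 0.001, 1],
)

```text
clock: 6.72
eef_pos: [435.0, -93.5, 47.0]
tool_rot: [3.142, -0.0, 0.002]
force: [-0.7, -0.3, -0.4]
width: 0.4
gripper_force: 0.0
```

carry_out(
  deltas=[0, 0, 0, 0, 0, 0.001, 1, 0, 0, 0, 0, 0, 0.001, 1, 0, 0, 0, 0, 0, 0.001, 1],
)

```text
clock: 7.1
eef_pos: [435.1, -93.5, 45.1]
tool_rot: [3.141, -0.001, 0.002]
force: [-3.5, 1.1, 25.8]
width: -0.2
gripper_force: 13.2
```

carry_out(
  deltas=[0, 0, 0, 0, 0, 0.001, 1, 0, 0, 0, 0, 0, 0.001, 1, 0, 0, 0, 0, 0, 0, 1],
)

```text
clock: 7.48
eef_pos: [435.2, -93.5, 44.9]
tool_rot: [3.141, -0.002, 0.001]
force: [-6.7, 2.3, 40.4]
width: -0.3
gripper_force: 20.3
```

Contact at TCP z ≈ 45.1, so the true shut tips are about 34 mm behind the reported TCP. The wrist-camera edge gives the same number. Using tip z = TCP z + 34 plus the swing-back at the part's width. Back off, open, and regrasp the collar with the tips near 65.

carry_out(
  deltas=[0, 0, 0, 0, 0.0007, -0.013, 1, 0, 0, 0, 0, 0, 0, -1, 0, 0, 0, 0, 0, 0, -1, 0, 0, 0, 0, 0, 0, -1, 0, 0, 0, 0, 0, 0, -1, 0, 0, 0, 0, 0, 0, -1, 0, 0, 0, 0, 0, 0, -1, 0, 0, 0, 0, 0, 0.012, -1, 0, 0, 0, 0, 0, 0.012, -1, 0, 0, 0, 0, 0, 0, -1, 0, 0, 0, 0, 0, 0, -1],
)

```text
clock: 8.85
eef_pos: [434.8, -94.1, 30.7]
tool_rot: [-3.141, 0.001, 0.002]
force: [0.5, 0.0, 0.3]
width: 85.3
gripper_force: 0.0
```

carry_out(
  deltas=[0, 0, 0, 0, 0, 0, 1, 0, 0, 0, 0, 0, 0, 1, 0, 0, 0, 0, 0, 0, 1, 0, 0, 0, 0, 0, 0, 1, 0, 0, 0, 0, 0, 0, 1, 0, 0, 0, 0, 0, 0, 1, 0, 0, 0, 0, 0, 0, 1],
)

```text
clock: 9.72
eef_pos: [435.3, -94.2, 31.5]
tool_rot: [3.141, -0.001, 0.002]
force: [-0.6, -0.7, 5.8]
width: 26.7
gripper_force: 58.7
```

carry_out(
  deltas=[0, 0, 0, 0, 0, -0.005, 1, 0, 0, 0, 0, 0, -0.01, 1, 0, 0, 0, 0, 0, -0.015, 1, 0, 0, 0, 0, 0, -0.02, 1, 0, 0, 0, 0, 0, -0.02, 1, 0, 0, 0, 0, 0, 0, 1, 0, 0, 0, 0, 0, 0, 1],
)

```text
clock: 10.6
eef_pos: [434.8, -94.1, 100.8]
tool_rot: [-3.142, 0.0, 0.002]
force: [-0.3, 0.1, -0.5]
width: 26.6
gripper_force: 59.1
```

```bash
python3 - <<'E'
from h import *
c=ctrl.calibration("wrist"); st=ctrl.read_state(); e=st["eef_pos"]; print(e,st["force"],st["width"])
im=ctrl.get_image("wrist"); sc=ctrl.get_image("scene"); tip=e+(0,0,34)
def crop(im,p,h,S):
    u,v=np.int32(p); print(u,v); return cv2.resize(im[max(v-h,0):v+h,u-h:u+h],(S,S),interpolation=cv2.INTER_CUBIC)
cv2.imwrite("pics/g4.png",np.hstack([crop(im,proj("wrist",tip,c),60,400),crop(sc,proj("scene",tip),30,400)])[:,:,::-1])
E
```

```text
[434.76812059 -94.07527498 100.84032404] [-0.32960916  0.11528556 -0.50013629] 26.56695513614623
315 266
326 191
```

View pics/g4.png

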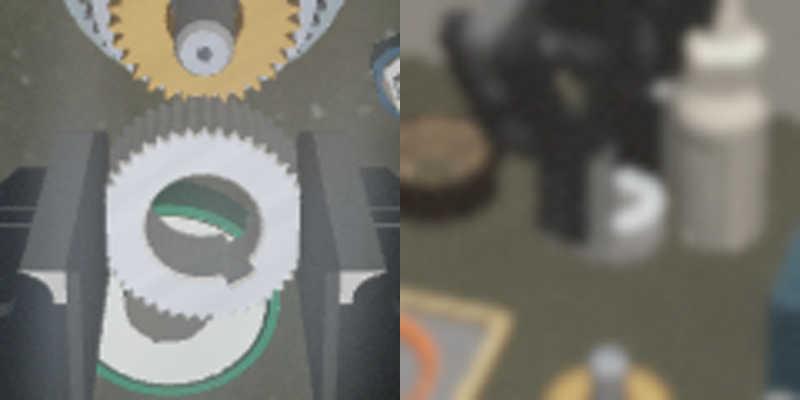

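The collar is held flat between the pads (left half, centre about (203,225)), and its underside protrudes below the tips. The brass pinion and bare shaft remain in the stack. I'll work out the hold height, then go over the tray.

```bash
python3 - <<'E'
from h import *
from scipy.optimize import brentq
c=ctrl.calibration("wrist"); e=ctrl.read_state()["eef_pos"]
print(e)
f=lambda x,v: brentq(lambda z: proj("wrist",(x,-94,z),c)[1]-v,90,200)
for xc in (433,435,437):
    zu=f(xc+15,236); zt=f(xc-15,300.5); print(xc,"under",zu-e[2],"top(back edge)",zt-e[2], "tip",f(446,245)-e[2])
E
```

```text
[434.44902386 -94.04981115 100.40092288]
433 under 28.986422353172216 top(back edge) 36.99184099253473 tip 34.46443996742293
435 under 33.3392524832489 top(back edge) 39.83494977231943 tip 34.46443996742293
437 under 37.69208261332439 top(back edge) 42.678058552102996 tip 34.46443996742293
```

carry_out(
  deltas=[0, 0, 0, 0, 0, -0.01, 1, 0, 0, 0, 0.03, -0.015, -0.01, 1, 0, 0, 0, 0.03, -0.015, 0, 1, 0, 0, 0, 0.03, -0.015, 0, 1, 0, 0, 0, 0.03, -0.015, 0, 1, 0, 0, 0, 0, 0, 0, 1, 0, 0, 0, 0, 0, 0, 1, 0, 0, 0, 0, 0, 0, 1],
)

```text
clock: 11.7
eef_pos: [553.7, -34.8, 121.0]
tool_rot: [3.141, 0.001, 0.001]
force: [-0.3, -0.4, 0.2]
width: 26.0
gripper_force: 59.1
```

```bash
python3 - <<'E'
from h import *
c=ctrl.calibration("wrist"); im=ctrl.get_image("wrist"); e=ctrl.read_state()["eef_pos"]; print(e)
for r in rings("wrist",im,12,c):
    if 480<r[1][0]<680 and r[1][1]<30: print(*r)
cv2.imwrite("pics/w5.png",im[:,:,::-1])
E
```

```text
[553.96901343 -34.72611972 121.10369901]
[303. 231.] [510. -23.] [ 7.7 21.6]
[316. 185.] [533.7 -28.8] [47.1 50.6]
[408. 186.] [ 551.7 -108.8] [61.3 62. ]
[283. 114.] [612.7  -7.9] [41.4 42. ]
[382.  85.] [632.9 -88.8] [74.2 74.3]
```

Tray rings relative to the stack agree between the two cameras, since they share the same bias. Target TCP for seat_30 is about (613,-7.5), with the underside 29 mm above the TCP. Traverse and descend partway.

carry_out(
  deltas=[0, 0, 0, 0.0295, -0.0136, 0, 1, 0, 0, 0, 0.0295, -0.0136, 0, 1, 0, 0, 0, 0, 0, 0.03, 1, 0, 0, 0, 0, 0, 0.04, 1, 0, 0, 0, 0, 0, 0.04, 1, 0, 0, 0, 0, 0, 0.015, 1, 0, 0, 0, 0, 0, 0, 1, 0, 0, 0, 0, 0, 0, 1, 0, 0, 0, 0, 0, 0, 1],
)

```text
clock: 12.88
eef_pos: [615.1, -6.7, -2.4]
tool_rot: [-3.142, -0.003, 0.002]
force: [0.7, -0.1, -1.0]
width: 26.0
gripper_force: 59.2
```

```bash
python3 - <<'E'
from h import *
c=ctrl.calibration("wrist"); im=ctrl.get_image("wrist"); s=ctrl.read_state(); print(s["eef_pos"],s["force"])
u,v=np.int32(proj("wrist",(613,-7.5,15),c)); print(u,v)
sc=ctrl.get_image("scene"); U,V=np.int32(proj("scene",(613,-7.5,15)))
cv2.imwrite("pics/w6.png",np.hstack([cv2.resize(im[v-60:v+60,u-60:u+60],(400,400)),cv2.resize(sc[V-25:V+25,U-25:U+25],(400,400))])[:,:,::-1])
E
```

```text
[614.90882211  -6.64490935  -2.5766147 ] [ 0.42686758 -0.72781728  0.19435833]
317 254
```

View pics/w6.png

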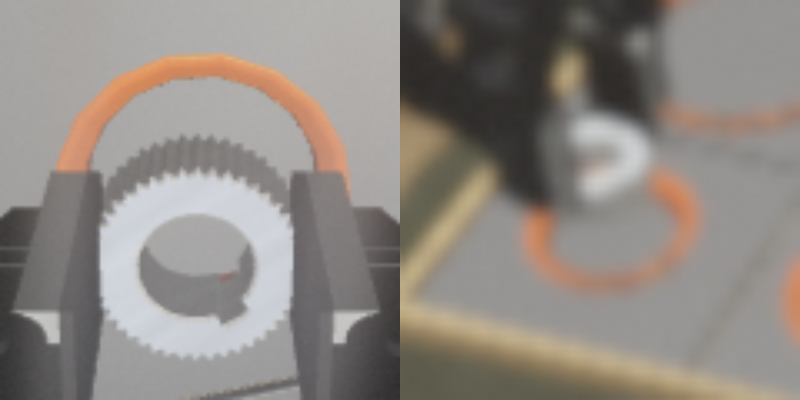

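The left half shows the collar held over the ring, its centre at u≈197 against 201 for the ring, which is about 1 mm in y. Trim x by −1.5 mm and y by −1 mm, and lower.

carry_out(
  deltas=[0, 0, 0, -0.0015, 0.001, 0.005, 1, 0, 0, 0, 0, 0, 0.005, 1, 0, 0, 0, 0, 0, 0.004, 1, 0, 0, 0, 0, 0, 0.003, 1, 0, 0, 0, 0, 0, 0.001, 1, 0, 0, 0, 0, 0, 0, 1, 0, 0, 0, 0, 0, 0, 1],
)

```text
clock: 13.85
eef_pos: [612.2, -7.6, -21.3]
tool_rot: [-3.142, 0.0, 0.002]
force: [-1.8, 0.2, 6.6]
width: 26.3
gripper_force: 59.9
```

carry_out(
  deltas=[0, 0, 0, 0, 0, 0, -1, 0, 0, 0, 0, 0, 0, -1, 0, 0, 0, 0, 0, 0, -1, 0, 0, 0, 0, 0, 0, -1, 0, 0, 0, 0, 0, 0, -1, 0, 0, 0, 0, 0, -0.03, -1, 0, 0, 0, 0, 0, -0.04, -1, 0, 0, 0, 0, 0, -0.05, -1, 0, 0, 0, 0, 0, -0.05, -1, 0, 0, 0, 0, 0, 0, -1, 0, 0, 0, 0, 0, 0, -1],
)

```text
clock: 15.22
eef_pos: [611.8, -7.6, 147.7]
tool_rot: [-3.142, 0.001, 0.002]
force: [0.4, 0.1, -0.1]
width: 85.5
gripper_force: 0.0
```

```bash
cat >> h.py <<'E'
def snap(name):
    c=ctrl.calibration("wrist"); e=ctrl.read_state()["eef_pos"]; im=ctrl.get_image("wrist"); cv2.imwrite(f"pics/{name}.png",im[:,:,::-1]); np.savez(name+".npz",**c); print("eef",e.round(1)); return c,im
def blob(c,im,xy,z,R,lo,hi,win=1.3):
    "centre of a coloured top face at height z near xy (hull-fit), world"
    pts=[proj("wrist",(xy[0]+R*win*np.cos(a),xy[1]+R*win*np.sin(a),z),c) for a in np.linspace(0,6.28,24)]
    k=np.zeros(im.shape[:2],np.uint8); cv2.fillPoly(k,[np.int32(pts)],255)
    m=cv2.inRange(cv2.cvtColor(im,cv2.COLOR_RGB2HSV),lo,hi)&k
    cs=cv2.findContours(m,cv2.RETR_EXTERNAL,cv2.CHAIN_APPROX_NONE)[0]; q=max(cs,key=cv2.contourArea)
    h=cv2.convexHull(q)[:,0]; P=np.array([ray("wrist",p,z,c)[:2] for p in h],np.float32)
    e=cv2.fitEllipse(P); return np.round(e[0],1),np.round(e[1],1)
E
python3 - <<'E'
from h import *
c,im=snap("w7")
for r in rings("wrist",im,12,c):
    if 480<r[1][0]<680 and r[1][1]<30: print(*r)
print(blob(c,im,(612,-7.5),19,15,(0,0,185),(180,45,255),1.2))
print(blob(c,im,(612,-7.5),19,15,(0,0,200),(180,45,255),1.2))
u,v=np.int32(proj("wrist",(612,-7,15),c)); print(u,v); cv2.imwrite("pics/c7.png",cv2.resize(im[max(v-50,0):v+50,u-50:u+50,::-1],(400,400)))
E
```

```text
eef [611.8  -7.6 147.7]
[313. 249.] [ 520.4 -175.6] [123.6 349.9]
[416. 233.] [ 552.5 -108.2] [60.9 62.5]
[315. 176.] [613.3  -7.4] [43.4 44.1]
[404. 153.] [633.2 -88.4] [71.5 71.7]
(array([614.5,  -7.2]), array([32.5, 34. ]))
(array([611.9,  -7.4]), array([27.9, 28.4]))
315 176
```

The collar measures (611.9,-7.4) against the ring centre (613.3,-7.4), so it is seated. Now the pinion: TCP (434.8,-94.2,15).

carry_out(
  deltas=[0, 0, 0, -0.04425, 0.02165, 0, -1, 0, 0, 0, -0.04425, 0.02165, 0, -1, 0, 0, 0, -0.04425, 0.02165, 0, -1, 0, 0, 0, -0.04425, 0.02165, 0, -1, 0, 0, 0, 0, 0, 0, -1, 0, 0, 0, 0, 0, 0.035, -1, 0, 0, 0, 0, 0, 0.035, -1, 0, 0, 0, 0, 0, 0.035, -1, 0, 0, 0, 0, 0, 0.02, -1, 0, 0, 0, 0, 0, 0, -1, 0, 0, 0, 0, 0, 0, -1],
)

```text
clock: 16.65
eef_pos: [436.0, -94.3, 23.1]
tool_rot: [-3.141, -0.0, 0.002]
force: [-0.5, -0.0, -0.8]
width: 85.2
gripper_force: 0.0
```

carry_out(
  deltas=[0, 0, 0, -0.001, 0, 0.008, -1, 0, 0, 0, 0, 0, 0, -1, 0, 0, 0, 0, 0, 0, 1, 0, 0, 0, 0, 0, 0, 1, 0, 0, 0, 0, 0, 0, 1, 0, 0, 0, 0, 0, 0, 1, 0, 0, 0, 0, 0, 0, 1, 0, 0, 0, 0, 0, 0, 1],
)

```text
clock: 17.65
eef_pos: [434.8, -94.5, 15.6]
tool_rot: [3.142, -0.001, 0.002]
force: [-0.2, 0.5, 6.7]
width: 37.0
gripper_force: 59.2
```

carry_out(
  deltas=[0, 0, 0, 0, 0, -0.005, 1, 0, 0, 0, 0, 0, -0.015, 1, 0, 0, 0, 0, 0, -0.03, 1, 0, 0, 0, 0, 0, -0.035, 1, 0, 0, 0, 0, 0, 0, 1, 0, 0, 0, 0.0323, -0.0223, 0, 1, 0, 0, 0, 0.0323, -0.0223, 0, 1, 0, 0, 0, 0.0323, -0.0223, 0, 1, 0, 0, 0, 0, 0, 0, 1, 0, 0, 0, 0, 0, 0.035, 1, 0, 0, 0, 0, 0, 0.035, 1, 0, 0, 0, 0, 0, 0, 1],
)

```text
clock: 19.15
eef_pos: [527.5, -28.0, 27.3]
tool_rot: [3.141, 0.008, 0.001]
force: [-0.4, 0.3, -0.4]
width: 37.3
gripper_force: 60.6
```

carry_out(
  deltas=[0, 0, 0, 0, 0, 0, 1, 0, 0, 0, 0, 0, 0, 1],
)

```text
clock: 19.4
eef_pos: [532.2, -27.7, 31.3]
tool_rot: [3.141, -0.002, 0.001]
force: [-0.1, 0.5, -1.1]
width: 37.0
gripper_force: 60.6
```

```bash
python3 - <<'E'
from h import *
c,im=snap("w8")
u,v=np.int32(proj("wrist",(532,-27.6,30),c)); print(u,v)
m=cv2.inRange(cv2.cvtColor(im,cv2.COLOR_RGB2HSV),(12,90,60),(30,255,255)); m[:v-70]=0;m[v+80:]=0;m[:,:u-60]=0;m[:,u+60:]=0
ys,xs=np.nonzero(m); print("brass u",xs.min(),xs.max(),(xs.min()+xs.max())/2,"v",ys.min(),ys.max())
for r in rings("wrist",im,12,c):
    if 480<r[1][0]<680 and r[1][1]<30: print(*r)
m=cv2.inRange(cv2.cvtColor(im,cv2.COLOR_RGB2HSV),(5,130,150),(11,255,255)); m[:v-90]=0;m[v+60:]=0;m[:,:u-60]=0;m[:,u+60:]=0
ys,xs=np.nonzero(m); print("ring u",xs.min(),xs.max(),(xs.min()+xs.max())/2,ys.min())
E
```

```text
eef [532.2 -27.7  31.3]
315 235
brass u 270 361 315.5 v 181 314
[315. 263.] [504.6 -27.8] [ 1.6 10.8]
[272. 223.] [532.4  -0.7] [2.5 7.7]
[323. 191.] [540.2 -30.3] [34.4 45.1]
[450. 192.] [ 551.5 -108.6] [65.4 65.6]
[238.  85.] [613.9  15. ] [0.  9.3]
[281.  85.] [612.9  -8. ] [41.8 43.1]
[429.  66.] [631.8 -88.4] [70.7 72.3]
ring u 270 356 313.0 183
```

carry_out(
  deltas=[0, 0, 0, 0, 0, 0.02, 1, 0, 0, 0, 0, 0, 0.015, 1, 0, 0, 0, 0, 0, 0.008, 1, 0, 0, 0, 0, 0, 0.005, 1, 0, 0, 0, 0, 0, 0.003, 1, 0, 0, 0, 0, 0, 0.001, 1, 0, 0, 0, 0, 0, 0, 1, 0, 0, 0, 0, 0, 0, 1],
)

```text
clock: 20.45
eef_pos: [531.5, -27.5, -21.3]
tool_rot: [-3.142, -0.001, 0.002]
force: [-2.2, 0.7, 6.1]
width: 36.8
gripper_force: 61.3
```

carry_out(
  deltas=[0, 0, 0, 0, 0, 0, -1, 0, 0, 0, 0, 0, 0, -1, 0, 0, 0, 0, 0, 0, -1, 0, 0, 0, 0, 0, 0, -1, 0, 0, 0, 0, 0, 0, -1, 0, 0, 0, 0, 0, -0.03, -1, 0, 0, 0, 0, 0, -0.04, -1, 0, 0, 0, 0, 0, -0.05, -1, 0, 0, 0, 0, 0, -0.05, -1, 0, 0, 0, 0, 0, 0, -1, 0, 0, 0, 0, 0, 0, -1],
)

```text
clock: 21.82
eef_pos: [530.7, -27.4, 147.6]
tool_rot: [-3.142, 0.001, 0.002]
force: [0.5, 0.3, -0.3]
width: 85.2
gripper_force: 0.0
```

```bash
python3 - <<'E'
from h import *
c,im=snap("w9")
for r in rings("wrist",im,12,c):
    if 480<r[1][0]<680 and r[1][1]<30: print(*r)
for z in(23,28): print(z,blob(c,im,(531.8,-27.6),z,20,(15,60,60),(35,255,255),1.1))
u,v=np.int32(proj("wrist",(531,-27,20),c)); print(u,v)
a=cv2.resize(im[v-50:v+50,u-50:u+50,::-1],(400,400)); u,v=np.int32(proj("wrist",(612,-7,20),c)); print(u,v)
b=cv2.resize(im[v-50:v+50,u-50:u+50,::-1],(400,400)); cv2.imwrite("pics/c9.png",np.hstack([a,b]))
E
```

```text
eef [530.7 -27.4 147.6]
[315. 176.] [531.5 -27.6] [53.2 54.5]
[403. 155.] [ 551.4 -108.8] [63.6 64.5]
[293.  84.] [612.6  -7.8] [41.2 41.7]
[387.  57.] [632.8 -88.8] [74.2 74.4]
23 (array([532.5, -27.1]), array([38.9, 41.4]))
28 (array([533.8, -27.2]), array([38.3, 40.5]))
315 178
291 86
```

View pics/c9.png

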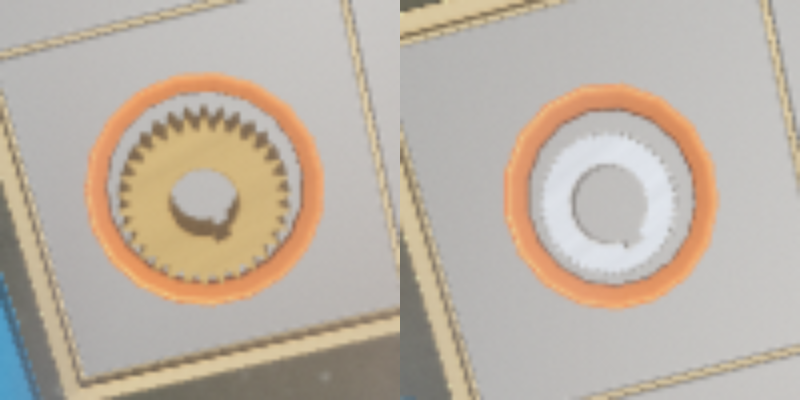

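Both halves show clean seating: the pinion centred in its ring at (205,195) and the collar in its ring at (610,200). Next is the bearing; I'll descend gently, watching for the shaft top meeting the palm.

carry_out(
  deltas=[0, 0, 0, -0.032, 0.0223, 0, -1, 0, 0, 0, -0.032, 0.0223, 0, -1, 0, 0, 0, -0.032, 0.0222, 0, -1, 0, 0, 0, 0, 0, 0, -1, 0, 0, 0, 0, 0, 0.035, -1, 0, 0, 0, 0, 0, 0.035, -1, 0, 0, 0, 0, 0, 0.035, -1, 0, 0, 0, 0, 0, 0.023, -1, 0, 0, 0, 0, 0, 0.01, -1, 0, 0, 0, 0, 0, 0, -1, 0, 0, 0, 0, 0, 0, -1],
)

```text
clock: 23.25
eef_pos: [436.6, -94.6, 11.2]
tool_rot: [-3.141, -0.0, 0.002]
force: [0.4, -0.4, -0.8]
width: 85.3
gripper_force: 0.0
```

carry_out(
  deltas=[0, 0, 0, 0, 0, 0.0015, -1, 0, 0, 0, 0, 0, 0.0015, -1, 0, 0, 0, 0, 0, 0.0015, -1],
)

```text
clock: 23.62
eef_pos: [436.8, -94.8, 7.1]
tool_rot: [3.141, -0.001, 0.002]
force: [0.2, 1.3, -0.4]
width: 85.6
gripper_force: 0.0
```

carry_out(
  deltas=[0, 0, 0, -0.0015, 0, 0.001, -1, 0, 0, 0, 0, 0, 0.001, -1, 0, 0, 0, 0, 0, 0.001, -1, 0, 0, 0, 0, 0, 0, -1],
)

```text
clock: 24.12
eef_pos: [434.6, -94.6, 3.3]
tool_rot: [-3.141, 0.001, 0.002]
force: [0.2, -1.2, 0.7]
width: 84.9
gripper_force: 0.0
```

carry_out(
  deltas=[0, 0, 0, 0, 0, 0.0015, -1, 0, 0, 0, 0, 0, 0.0015, -1, 0, 0, 0, 0, 0, 0.001, -1, 0, 0, 0, 0, 0, 0, -1],
)

```text
clock: 24.62
eef_pos: [434.3, -94.5, -1.0]
tool_rot: [-3.141, 0.001, 0.002]
force: [-0.5, 0.5, -0.2]
width: 85.4
gripper_force: 0.0
```

No contact, so the palm is clear. Close on the bearing.

carry_out(
  deltas=[0, 0, 0, 0, 0, 0, 1, 0, 0, 0, 0, 0, 0, 1, 0, 0, 0, 0, 0, 0, 1, 0, 0, 0, 0, 0, 0, 1, 0, 0, 0, 0, 0, 0, 1, 0, 0, 0, 0, 0, 0, 1],
)

```text
clock: 25.38
eef_pos: [434.5, -94.5, -0.3]
tool_rot: [3.142, 0.001, 0.002]
force: [-0.8, -0.1, 6.6]
width: 46.9
gripper_force: 60.4
```

carry_out(
  deltas=[0, 0, 0, 0, 0, -0.005, 1, 0, 0, 0, 0, 0, -0.015, 1, 0, 0, 0, 0, 0, -0.03, 1, 0, 0, 0, 0, 0, -0.02, 1, 0, 0, 0, 0, 0, 0, 1, 0, 0, 0, 0.039, 0.0047, 0, 1, 0, 0, 0, 0.039, 0.0047, 0, 1, 0, 0, 0, 0.039, 0.0047, 0, 1, 0, 0, 0, 0, 0, 0, 1, 0, 0, 0, 0, 0, 0.035, 1, 0, 0, 0, 0, 0, 0, 1, 0, 0, 0, 0, 0, 0, 1],
)

```text
clock: 26.88
eef_pos: [550.8, -108.3, 34.1]
tool_rot: [-3.141, 0.002, 0.002]
force: [0.9, 0.7, -1.7]
width: 46.9
gripper_force: 62.4
```

```bash
python3 - <<'E'
from h import *
c,im=snap("w10"); s=ctrl.read_state(); print(s["eef_pos"],s["width"],s["force"])
u,v=np.int32(proj("wrist",(551.6,-108.7,12),c)); m=cv2.inRange(cv2.cvtColor(im,cv2.COLOR_RGB2HSV),(5,130,150),(11,255,255)); k=np.zeros_like(m); k[v-60:v+60,u-60:u+60]=m[v-60:v+60,u-60:u+60]
ys,xs=np.nonzero(k); P=[ray("wrist",p,12,c)[:2] for p in((xs.min(),ys[xs.argmin()]),(xs.max(),ys[xs.argmax()]),(xs[ys.argmin()],ys.min()))]; print("ring left,right,far",np.round(P,1), "far-32 = x centre")
E
```

```text
eef [ 550.8 -108.3   34.1]
[ 551.47777328 -108.36589723   34.65164741] 47.07485179040718 [-0.37137953 -0.07780977 -0.98535394]
ring left,right,far [[ 565.   -78.8]
 [ 552.6 -141.1]
 [ 582.9 -110.2]] far-32 = x centre
```

carry_out(
  deltas=[0, 0, 0, 0, 0, 0.022, 1, 0, 0, 0, 0, 0, 0.016, 1, 0, 0, 0, 0, 0, 0.009, 1, 0, 0, 0, 0, 0, 0.005, 1, 0, 0, 0, 0, 0, 0.003, 1, 0, 0, 0, 0, 0, 0.001, 1, 0, 0, 0, 0, 0, 0, 1, 0, 0, 0, 0, 0, 0, 1],
)

```text
clock: 27.92
eef_pos: [551.6, -108.5, -21.7]
tool_rot: [-3.141, 0.001, 0.002]
force: [-0.3, -0.9, -2.1]
width: 46.8
gripper_force: 62.4
```

Still hanging free, so go about 1.5 mm more, then release and lift.

carry_out(
  deltas=[0, 0, 0, 0, 0, 0.001, 1, 0, 0, 0, 0, 0, 0.0005, 1, 0, 0, 0, 0, 0, 0, 1],
)

```text
clock: 28.3
eef_pos: [551.5, -108.5, -23.2]
tool_rot: [-3.142, 0.001, 0.002]
force: [-1.6, -1.0, 3.0]
width: 46.9
gripper_force: 62.9
```

carry_out(
  deltas=[0, 0, 0, 0, 0, 0, -1, 0, 0, 0, 0, 0, 0, -1, 0, 0, 0, 0, 0, 0, -1, 0, 0, 0, 0, 0, 0, -1, 0, 0, 0, 0, 0, 0, -1, 0, 0, 0, 0, 0, -0.03, -1, 0, 0, 0, 0, 0, -0.04, -1, 0, 0, 0, 0, 0, -0.05, -1, 0, 0, 0, 0, 0, -0.05, -1, 0, 0, 0, 0, 0, 0, -1, 0, 0, 0, 0, 0, 0, -1],
)

```text
clock: 29.68
eef_pos: [550.9, -108.7, 146.1]
tool_rot: [3.142, 0.002, 0.002]
force: [-0.2, -0.2, -0.2]
width: 85.4
gripper_force: 0.0
```

```bash
python3 - <<'E'
from h import *
c,im=snap("w11")
for r in rings("wrist",im,12,c):
    if 480<r[1][0]<680 and r[1][1]<30: print(*r)
# bearing: bright outer ring; bore (dark->plate) ; report radial gap to orange ring on four sides
u0,v0=proj("wrist",(551.6,-108.7,21),c)
print(blob(c,im,(551.6,-108.7),21,25,(90,0,120),(180,60,255),1.05), blob(c,im,(551.6,-108.7),21,25,(0,0,185),(180,60,255),1.05))
g=cv2.cvtColor(im,cv2.COLOR_RGB2GRAY)
cc=cv2.HoughCircles(cv2.resize(g,None,fx=4,fy=4)[int(v0*4)-180:int(v0*4)+180,int(u0*4)-180:int(u0*4)+180],cv2.HOUGH_GRADIENT,1,5,param1=100,param2=25,minRadius=70,maxRadius=170)
for q in (cc[0][:8] if cc is not None else []):
    p=((q[0]+int(u0*4)-180)/4,(q[1]+int(v0*4)-180)/4); a=ray("wrist",p,21,c); print("circle",a[:2].round(1),"r",round(float(np.linalg.norm(ray("wrist",(p[0]+q[2]/4,p[1]),21,c)-a)),1))
E
```

```text
eef [ 550.9 -108.7  146.1]
[245. 202.] [531.5 -28.4] [51.1 52. ]
[322. 176.] [ 551.6 -109.2] [60.8 61.8]
[273. 120.] [603.6 -69.8] [ 2.8 16.7]
[197. 106.] [612.9  -7.7] [42.  42.6]
[301.  76.] [632.8 -89.3] [70.7 71.6]
(array([ 552. , -108.3]), array([49.3, 49.8])) (array([ 552.1, -108.8]), array([48.8, 52.2]))
circle [ 553.4 -108.4] r 24.9
circle [ 554.5 -109.3] r 26.5
circle [ 551.5 -108.7] r 19.3
circle [ 555.5 -110. ] r 27.4
circle [ 554.1 -110.7] r 26.0
circle [ 552.4 -113. ] r 23.5
circle [ 555.  -106.8] r 22.4
circle [ 556.4 -106.8] r 23.6
```

The bearing is centred at (552.0,-108.5) with diameter 49.5, so it is seated. Now the gear.

carry_out(
  deltas=[0, 0, 0, -0.039, -0.0048, 0, -1, 0, 0, 0, -0.039, -0.0048, 0, -1, 0, 0, 0, -0.039, -0.0048, 0, -1, 0, 0, 0, 0, 0, 0, -1, 0, 0, 0, 0, 0, 0.035, -1, 0, 0, 0, 0, 0, 0.035, -1, 0, 0, 0, 0, 0, 0.035, -1, 0, 0, 0, 0, 0, 0.03, -1, 0, 0, 0, 0, 0, 0.01, -1, 0, 0, 0, 0, 0, 0, -1, 0, 0, 0, 0, 0, 0, -1],
)

```text
clock: 31.1
eef_pos: [435.1, -94.3, 2.3]
tool_rot: [-3.141, -0.0, 0.002]
force: [0.7, 0.6, -0.3]
width: 85.2
gripper_force: 0.0
```

carry_out(
  deltas=[0, 0, 0, 0, 0, 0.001, -1, 0, 0, 0, 0, 0, 0.0015, -1, 0, 0, 0, 0, 0, 0.0015, -1, 0, 0, 0, 0, 0, 0, -1],
)

```text
clock: 31.6
eef_pos: [434.3, -94.3, -2.4]
tool_rot: [-3.141, 0.001, 0.002]
force: [-0.8, 0.3, 0.5]
width: 85.3
gripper_force: 0.0
```

carry_out(
  deltas=[0, 0, 0, 0, 0, 0.0015, -1, 0, 0, 0, 0, 0, 0.0015, -1, 0, 0, 0, 0, 0, 0.001, -1, 0, 0, 0, 0, 0, 0, -1],
)

```text
clock: 32.1
eef_pos: [434.3, -94.2, -6.5]
tool_rot: [-3.141, 0.001, 0.002]
force: [0.1, 0.6, -0.6]
width: 85.6
gripper_force: 0.0
```

carry_out(
  deltas=[0, 0, 0, 0, 0, 0.0015, -1, 0, 0, 0, 0, 0, 0.0015, -1, 0, 0, 0, 0, 0, 0.0015, -1, 0, 0, 0, 0, 0, 0, -1],
)

```text
clock: 32.6
eef_pos: [434.3, -94.3, -11.0]
tool_rot: [-3.141, 0.001, 0.002]
force: [0.0, -0.0, 1.4]
width: 85.0
gripper_force: 0.0
```

carry_out(
  deltas=[0, 0, 0, 0, 0, 0.0015, -1, 0, 0, 0, 0, 0, 0.0015, -1, 0, 0, 0, 0, 0, 0.001, -1, 0, 0, 0, 0, 0, 0, -1],
)

```text
clock: 33.1
eef_pos: [434.3, -94.2, -14.9]
tool_rot: [-3.141, 0.001, 0.002]
force: [-0.7, 0.2, -0.4]
width: 85.2
gripper_force: 0.0
```

carry_out(
  deltas=[0, 0, 0, 0, 0, 0, 1, 0, 0, 0, 0, 0, 0, 1, 0, 0, 0, 0, 0, 0, 1, 0, 0, 0, 0, 0, 0, 1, 0, 0, 0, 0, 0, 0, 1],
)

```text
clock: 33.72
eef_pos: [434.4, -94.3, -14.1]
tool_rot: [3.141, 0.001, 0.002]
force: [-1.3, 0.9, 9.9]
width: 56.5
gripper_force: 61.5
```

carry_out(
  deltas=[0, 0, 0, 0, 0, -0.005, 1, 0, 0, 0, 0, 0, -0.015, 1, 0, 0, 0, 0, 0, -0.03, 1, 0, 0, 0, 0, 0, -0.035, 1, 0, 0, 0, 0, 0, 0, 1, 0, 0, 0, 0, 0, 0, 1],
)

```text
clock: 34.48
eef_pos: [433.9, -94.6, 69.7]
tool_rot: [-3.141, 0.002, 0.001]
force: [-0.3, 0.5, -1.8]
width: 56.5
gripper_force: 64.3
```

carry_out(
  deltas=[0, 0, 0, 0.0398, -0.0011, 0, 1, 0, 0, 0, 0.0398, -0.0011, 0, 1, 0, 0, 0, 0.0398, -0.0011, 0, 1, 0, 0, 0, 0.0398, -0.0011, 0, 1, 0, 0, 0, 0.0398, -0.0011, 0, 1, 0, 0, 0, 0, 0, 0, 1, 0, 0, 0, 0, 0, 0.035, 1, 0, 0, 0, 0, 0, 0, 1, 0, 0, 0, 0, 0, 0, 1, 0, 0, 0, 0, 0, 0, 1],
)

```text
clock: 35.72
eef_pos: [634.0, -88.4, 36.0]
tool_rot: [-3.142, -0.0, 0.002]
force: [0.8, 0.4, -1.9]
width: 56.6
gripper_force: 64.8
```

```bash
python3 - <<'E'
from h import *
c,im=snap("w12"); s=ctrl.read_state(); print(s["eef_pos"],s["width"],s["force"])
u,v=np.int32(proj("wrist",(632.8,-89,12),c)); m=cv2.inRange(cv2.cvtColor(im,cv2.COLOR_RGB2HSV),(5,130,150),(11,255,255)); k=np.zeros_like(m); k[v-70:v+60,u-70:u+70]=m[v-70:v+60,u-70:u+70]
ys,xs=np.nonzero(k); P=[ray("wrist",p,12,c)[:2] for p in((xs.min(),ys[xs.argmin()]),(xs.max(),ys[xs.argmax()]),(xs[ys.argmin()],ys.min()))]; print(np.round(P,1),"centre x ~ far-37")
E
```

```text
eef [634.  -88.4  36. ]
[634.01735195 -88.48076361  36.08854454] 56.38543274231754 [-0.77263759 -0.33193191 -1.80111513]
[[ 626.   -54. ]
 [ 637.2 -124.6]
 [ 666.9  -95.2]] centre x ~ far-37
```

carry_out(
  deltas=[0, 0, 0, -0.0015, 0.0005, 0.022, 1, 0, 0, 0, 0, 0, 0.018, 1, 0, 0, 0, 0, 0, 0.01, 1, 0, 0, 0, 0, 0, 0.005, 1, 0, 0, 0, 0, 0, 0.003, 1, 0, 0, 0, 0, 0, 0.002, 1, 0, 0, 0, 0, 0, 0, 1, 0, 0, 0, 0, 0, 0, 1],
)

```text
clock: 36.78
eef_pos: [632.0, -88.9, -24.8]
tool_rot: [-3.141, 0.001, 0.002]
force: [0.3, -0.3, -2.1]
width: 56.7
gripper_force: 64.8
```

carry_out(
  deltas=[0, 0, 0, 0, 0, 0.0005, 1, 0, 0, 0, 0, 0, 0.0005, 1, 0, 0, 0, 0, 0, 0, 1],
)

```text
clock: 37.15
eef_pos: [632.0, -89.0, -24.9]
tool_rot: [3.141, 0.001, 0.002]
force: [-1.7, 1.3, 7.1]
width: 56.2
gripper_force: 65.7
```

Floor contact. Release and lift.

carry_out(
  deltas=[0, 0, 0, 0, 0, 0, -1, 0, 0, 0, 0, 0, 0, -1, 0, 0, 0, 0, 0, 0, -1, 0, 0, 0, 0, 0, 0, -1, 0, 0, 0, 0, 0, 0, -1, 0, 0, 0, 0, 0, -0.03, -1, 0, 0, 0, 0, 0, -0.04, -1, 0, 0, 0, 0, 0, -0.05, -1, 0, 0, 0, 0, 0, -0.05, -1, 0, 0, 0, -0.03, 0, 0, -1, 0, 0, 0, -0.03, 0, 0, -1, 0, 0, 0, 0, 0, 0, -1],
)

```text
clock: 38.65
eef_pos: [569.8, -89.6, 144.2]
tool_rot: [3.141, 0.003, 0.002]
force: [-0.4, 0.1, -0.1]
width: 85.2
gripper_force: 0.0
```

```bash
python3 - <<'E'
from h import *
c,im=snap("w13")
cv2.imwrite("pics/c13.png",cv2.resize(im[:300,120:520,::-1],(800,600)))
for r in rings("wrist",im,12,c):
    if 480<r[1][0]<680 and r[1][1]<30: print(*r)
E
```

```text
eef [569.8 -89.6 144.2]
[245. 215.] [531.7 -27.6] [50.7 52.5]
[334. 193.] [ 551.9 -108.7] [61.2 61.8]
[210. 120.] [601.6 -21.6] [51.8 77.8]
[313. 105.] [632.8 -89.2] [73.4 74.2]
```

View pics/c13.png

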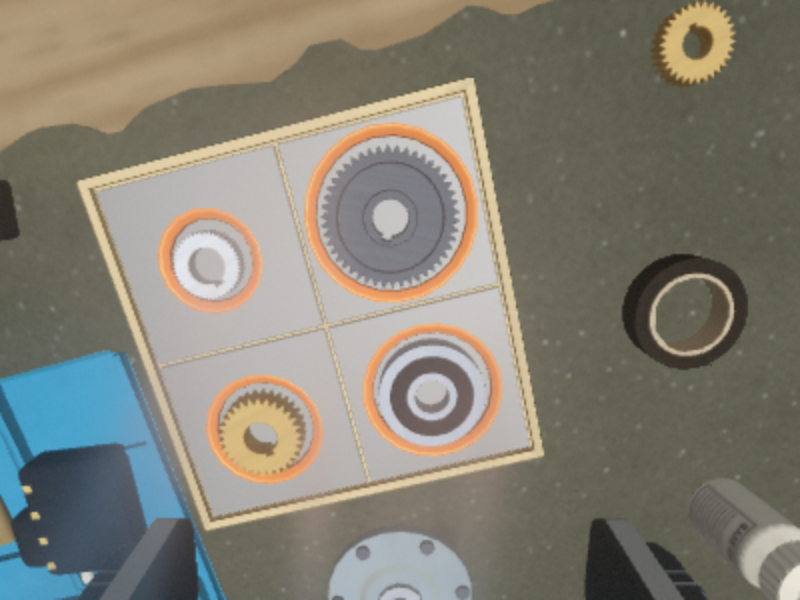

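The picture shows all four parts flat inside their own rings: gear (390,215), bearing (432,393), pinion (262,432), collar (208,265). The bottle is standing at (750,545) and the gripper is clear. Handing in.

```bash
python3 -c "
from cell import ctrl
print(ctrl.finish_job())"
```

```text
the job is handed in; nothing more can be done
None
```

I stripped the shaft and handed the job in at about 39 s. My last picture shows the collar, pinion, bearing and gear each in its own recess with the bottle still standing; the hand-in call returned no verdict.

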